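# Settle a carving's carrier plate home on its kinematic base

## Robot

A 6-joint arm with a two-finger parallel gripper is mounted at the origin on the work surface. World frame = base frame: x ahead of the robot, y to its left, z up, the work surface at z = 0. Lengths are in m, angles in rad, forces in N, time in s.
With the tool pointing down it reaches from about 0.325 to 1 m from the base axis. Payload 5.1 kg.
Tool frame: the origin (TCP) lies at the very end of the fingers, on their centre line; the grasp point (between the pads) lies 19 mm behind it (arm.grasp_offset is the distance from the TCP to the grasp point, in m); z points along the fingers, y is the line along which they close (so a half turn about z gives the same grasp; the last joint's range is limited). The gripper opens to 85 mm and grips with 20 to 120 N. Pads are 22 mm wide; open, the fingers measure 114 mm over their backs; the gripper's body (76 mm by 85 mm) begins 54 mm behind the grasp point. The pads swing forward as they close: fully open they stand 13 mm farther back than shut.
Start: joints at [-1.406, 0.124, 1.65, -0, 1.367, -0.083], TCP at [0.159, -0.63, 0.231] pointing down, gripper open.
Joint ranges: [-2.61, 2.61], [-1.02, 2.33], [0.03, 2.71], [-1.35, 4.49], [0.32, 2.68], [-2.91, 2.91]. Speed limits (rad/s): [2.57, 2.57, 3.14, 3.14, 3.14, 3.14].

## Interface

Orientations are given as a unit quaternion [x, y, z, w].
In Python, from bench import arm gives the robot as it stands. The module is installed in compiled form; this text tells all that it offers.
- The arm moves only by the shell command python3 -m inch 'ROWS'. ROWS is JSON, a list that holds one entry, the list of rows, each a list of 7 numbers: the closure, from 0 (fully open) to 1 (shut), then the shift along the tool's x, y, z in m, then the turn, a rotation vector about the tool's x, y, z in degrees. A call has 1 to 5 rows; each row shifts and turns the commanded pose from where the row before left it, along the tool's axes as they then stand; what a row does not reach is not made up. A row lasts 1/8 s, in which the tool goes at most 62.5 mm and 10.7 degrees, less where a joint would pass 70% of its speed; a pose out of reach is approached as far as the arm can. A call is refused whole if a number of a shift passes 0.0625 or a number of a turn 10.7, either way. A call with a gripper value outside its range is refused whole. The fingers move at their own pace and stop on an object; the grip force is fixed at half the most. Time passes only in rows, so rows that do not move let the fingers close. It gives the time, the measured TCP pose, the force, the opening and the grip force at its end, in the units of the state.
- arm.get_obs(): the state, without advancing time (a new reading comes with each control period).
- arm.camera(name): name is "scene" or "top"; returns the picture (400x640x3 uint8, red, green, blue); there is no depth.
- arm.calibration(name): a dict with "fovy" (degrees; the focal length in pixels is half the picture's height over the tangent of half this angle, whatever the lens; pixels are square), "cx", "cy" (the principal point, pixels), "D" ([k1, k2, p1, p2, k3] as OpenCV has them; the pictures are not rectified), "rvec" (rotation vector, rad) and "tvec" (3), from world to camera coordinates, as OpenCV has them. Camera axes: x right, y down, z forward; pixel columns grow to the right and rows downward; lengths in m; the calibration is good to about 2 mm. A picture is of the moment at which its call begins. calibration takes no time and is no camera call.
- arm.sign_off(): hands the job in; it is judged then, once.
The state is a dict: "clock": time; "q": joint angles; "joint_vel": joint speeds; "effort": joint torques, N m; "tcp_pos": TCP position; "eef_rot": TCP orientation; "contact_force": force on the tool from outside, world axes, zero at the start; "ft_torque": the same for the moment, N m; "grip_width": finger opening in m; "grip_force": force on a finger pad.
Only numpy, scipy, OpenCV 4.12 (cv2) and the standard library are available. Lean on these libraries where they do the work, as an engineer would, in place of code of your own. Each camera call takes 0.05 s, during which the arm holds its last target. There are 200 camera calls.

## Task

Somebody left the rubbing block on the granite base of the scanning stand: lay it flat in its wooden tray first. Then slide the carrier plate with the carving back over the base until its three ball feet drop fully home, one in the cone, one in the groove and one in the flat recess. Keep the feet on the base, without lifting or tipping the plate, do not touch the freshly waxed carving or its plinth, and leave the tin, the hammer, the brush and the slip stone where they are.

Things in the scene. Friction and masses are not known exactly. Their poses are not given: they have to be found in the camera images.
- base: Black granite base slab fixed to the bench, 270 (x) by 200 (y) by 25 mm high; origin at the centre of its underside. Flush steel seats in its flat top (deck): at (-32, +42) mm a 60 degree cone, mouth 19.2 mm across; at (-32, -42) a 60 degree vee groove along the base's y, 19.2 mm wide, 50 mm long; at (+52, 0) a round recess 36 mm across, 6.6 mm deep, with a flat floor.
- seat_cone (a point): Centre of the cone's ball when it is home: (-32, 42, 28.4) mm in the base's frame. The ball sinks 6.6 mm from the deck.
- seat_groove (a point): Centre of the groove's ball when it is home: (-32, -42, 28.4) mm in the base's frame.
- seat_flat (a point): Centre of the recess's ball when it is home: (52, 0, 28.4) mm in the base's frame.
- carrier: Loose aluminium plate 130 (x) by 110 (y) by 12 mm on three 20 mm steel ball feet that slide easily, 0.8 kg in all. Origin: plate's middle, level with the balls' lowest points; plate from 14 to 26 mm above it. On the deck the origin is 25 mm above the bench; home, 18.4 mm, with axes and origin over the base's. Starts 58 to 72 mm off to the base's +x, up to 20 mm sideways, 0.4 rad turned.
- foot_cone (a point): Centre of the ball foot at (-32, +42, 10) mm in the carrier's frame, which belongs in the cone.
- foot_groove (a point): Centre of the ball foot at (-32, -42, 10) mm in the carrier's frame, which belongs in the groove.
- foot_flat (a point): Centre of the ball foot at (52, 0, 10) mm in the carrier's frame, which belongs in the flat recess.
- carving: Freshly waxed brown stone bud on a black plinth 64 by 50 by 16 mm, fixed on the carrier's top; it rises 80 mm above the plate, and above 50 mm it stays within 36 mm of the carrier's middle. Origin at the centre of the plinth's underside, 6 mm to -x of the carrier's middle and 26 mm above its origin. Not to be touched.
- block: Loose grey abrasive rubbing block 64 (x) by 26 (y) by 26 mm, 0.11 kg; origin at the centre of its underside. It starts lying on the deck across the base's -x end, its length roughly along the base's y, where it is in the carrier's way.
- block_centre (a point): Centre of the rubbing block, 13 mm above its underside.
- tray: Fixed open wooden tray 180 (x) by 130 (y) mm, walls 6 mm thick and 16 mm high, floor 6 mm above the bench; origin at the centre of its underside. The slip stone lies along the tray's y near its +x end; the rest of the floor is free.
- slip: Pale slip stone 75 (x) by 22 by 14 mm that lies in the tray; bystander. Origin at the centre of its underside.
- tin: Standing steel tin of wax, 60 mm across, 120 mm tall, on the bench beside the base's +y side; bystander. Origin at the centre of its underside.
- hammer: Hammer 240 mm long with a wooden handle, lying on the bench beside the base's -y side, about 26 mm high; bystander. Origin at the middle of its length on the bench, its x along the handle towards the head.
- brush: Dust brush 200 mm long, 42 mm wide, 20 mm high, lying on the bench beyond the base's +x end; bystander. Origin at the middle of its length on the bench, its x along it.
Things that resemble listed ones, but are neither listed nor needed, are in the scene too. Several things have the shape of the carrier; the one meant has the colours described above. Of the things that look like the block, the smaller one is meant.

How it is judged:
On the way, in this order (a step that is already met when the one before it is completed fails the run):
1. the rubbing block lies flat in the tray, let go (x of block_centre in the frame of tray between -0.08 and 0.08 m and y of block_centre in the frame of tray between -0.055 and 0.055 m and z of block_centre in the frame of tray below 0.024 m and contact force between the fingers and block below 0.1 N and linear speed of block below 0.02 m/s), for 0.2 s.
2. all three ball feet are home in their seats (distance between foot_cone and seat_cone below 0.002 m and x of foot_groove in the frame of base between -0.034 and -0.03 m and y of foot_groove in the frame of base between -0.046 and -0.038 m and z of each of foot_groove, foot_flat in the frame of base below 0.0304 m and horizontal distance between foot_flat and seat_flat below 0.006 m), for 0.2 s.
At the end, for the whole second after the job is handed in: At rest: cone foot within 2 mm of home; groove foot within 2 mm of the groove's middle line and 4 mm along it; flat foot within 6 mm of the recess's middle; every foot sunk to within 2 mm of home (6.6 mm below the deck height); the rubbing block flat in the tray (all of step 2 and x of block_centre in the frame of tray between -0.08 and 0.08 m and y of block_centre in the frame of tray between -0.055 and 0.055 m and z of block_centre in the frame of tray below 0.024 m and linear speed of each of carrier, block below 0.01 m/s); the robot touches nothing.
It fails at once if the carrier is lifted off the base (z of carrier in the frame of base above 0.032 m).
It fails at once if the carrier is tipped (angle between carrier's own z axis and vertical above 0.15 rad).
It fails at once if the robot touches the carving or its plinth (contact force between any of the arm, the fingers, block and carving above 0.5 N).
It fails at once if the tin, hammer, brush or slip stone is moved more than 20 mm, or the tin tipped (distance of any of tin, hammer, brush, slip from where it was at the start of the episode above 0.02 m or angle between tin's own z axis and vertical above 0.3 rad).
It also fails if it takes over 61 s, if anything falls off the work surface, if the arm or the gripper's body presses on something with over 40 N, if the wrist force passes 120 N, or if a joint passes its speed limit or range.

## Working session

There is one attempt and no reset: what is moved stays moved. The work goes in short steps, Python scripts to look and compute and a shell command to move; the robot and the scene stay as the last step left them, time stands still between calls to the robot, and variables do not carry over. Pictures are saved under pics/ and viewed, at most 10 in all, crops included, and the job is handed in when it is done.

```bash
mkdir -p pics && cat > h.py <<'E'
import numpy as np, cv2
from bench import arm
from scipy.spatial.transform import Rotation as R
def cal(n):
    c=arm.calibration(n); f=200/np.tan(np.radians(c["fovy"])/2)
    K=np.array([[f,0,c["cx"]],[0,f,c["cy"]],[0,0,1]]); return K,np.array(c["D"],float),np.array(c["rvec"],float),np.array(c["tvec"],float)
def ray(n,uv):
    K,D,r,t=cal(n); M=cv2.Rodrigues(r)[0]
    p=cv2.undistortPoints(np.array(uv,float).reshape(-1,1,2),K,D).reshape(-1,2)
    return -M.T@t, np.c_[p,np.ones(len(p))]@M
def plane(n,uv,z):
    o,d=ray(n,uv); return o+d*((z-o[2])/d[:,2])[:,None]
def tri(uv1,uv2,n1="scene",n2="top"):
    o1,d1=ray(n1,uv1);o2,d2=ray(n2,uv2);out=[]
    for a,b in zip(d1,d2):
        s=np.linalg.lstsq(np.c_[a,-b],o2-o1,rcond=None)[0]
        P,Q=o1+s[0]*a,o2+s[1]*b; out.append([*((P+Q)/2),np.linalg.norm(P-Q)])
    return np.array(out)
def proj(n,P):
    K,D,r,t=cal(n); return cv2.projectPoints(np.array(P,float).reshape(-1,1,3),r,t,K,D)[0].reshape(-1,2)
def snap(n,f):
    im=arm.camera(n)[:,:,::-1].copy(); cv2.imwrite(f"pics/{f}.png",im); return im
E
python3 - <<'E'
from h import *
for n in("scene","top"):
    snap(n,n+"0"); K,D,r,t=cal(n); print(n,K[0,0],D,-cv2.Rodrigues(r)[0].T@t)
print(arm.get_obs())
E
```

```text
scene 493.88456789746397 [0.01129854 0.         0.         0.         0.        ] [ 1.44048741 -0.2734883   0.72588888]
top 389.1323071943034 [-0.04123543  0.          0.          0.          0.        ] [0.48779355 0.0431084  0.88032188]
{'clock': 0.1, 'q': array([-1.40557431e+00,  1.24453180e-01,  1.65156015e+00,  2.96975952e-05,
        1.36753186e+00, -8.26157930e-02]), 'joint_vel': array([ 0.0007382 , -0.00244184, -0.00315298, -0.00176629, -0.00030202,
        0.00133208]), 'effort': array([ 4.38726192e-04, -4.24932075e+01, -3.66654360e+01, -1.89221546e-04,
        3.98971213e-03,  1.10621613e-05]), 'tcp_pos': array([ 0.15932619, -0.62958357,  0.23015393]), 'eef_rot': array([ 9.92331772e-01,  1.23598954e-01, -2.57836906e-05, -9.76036156e-04]), 'contact_force': array([ 0.31901686,  0.11164877, -0.21979814]), 'ft_torque': array([-0.01303427,  0.02700211, -0.01511607]), 'grip_force': 0.0, 'grip_width': 0.08582823392051123}
```

View pics/scene0.png

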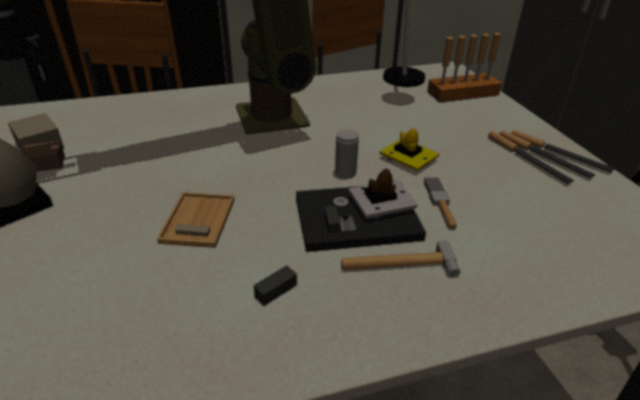

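View pics/top0.png

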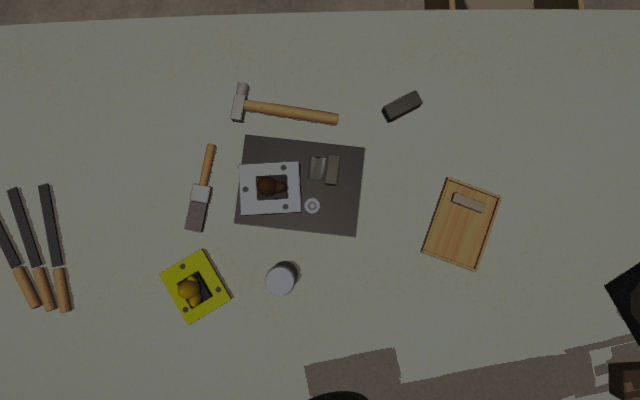

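The scene view shows the base (around 360,215) with the white carrier on its right end and the grey block at (333,218). The tray is at (198,220). In the top view the base corners are about (245,136), (365,147), (356,236) and (235,226). Also in the top view are the carrier (270,188), the block (332,170), the cone (312,206) and the tray (461,224). Base +x runs along world +y.

```bash
cat >> h.py <<'E'
def quad(mask,near):
    cs,_=cv2.findContours(mask,cv2.RETR_EXTERNAL,cv2.CHAIN_APPROX_NONE)
    c=min(cs,key=lambda c:(-cv2.pointPolygonTest(c,near,True) if cv2.contourArea(c)>25 else 1e9))
    h=cv2.convexHull(c); 
    return c,h
E
python3 - <<'E'
from h import *
out=[]
for n,(x,y,w,h) in (("top",(225,125,150,115)),("scene",(285,160,150,100)),("top",(410,170,100,110)),("scene",(150,185,95,65))):
    im=cv2.imread(f"pics/{n}0.png")[y:y+h,x:x+w]
    im=cv2.resize(im,None,fx=390/w,fy=390/w,interpolation=cv2.INTER_CUBIC)
    im=np.clip(255*(im/255.)**0.6*1.3,0,255).astype(np.uint8)[:290]
    print(n,390/w,im.shape)
    im=cv2.copyMakeBorder(im,0,298-im.shape[0],0,400-im.shape[1],cv2.BORDER_CONSTANT); out.append(im)
cv2.imwrite("pics/c1.png",np.vstack([np.hstack(out[:2]),np.hstack(out[2:])]))
E
```

```text
top 2.6 (290, 390, 3)
scene 2.6 (260, 390, 3)
top 3.9 (290, 390, 3)
scene 4.105263157894737 (267, 390, 3)
```

View pics/c1.png

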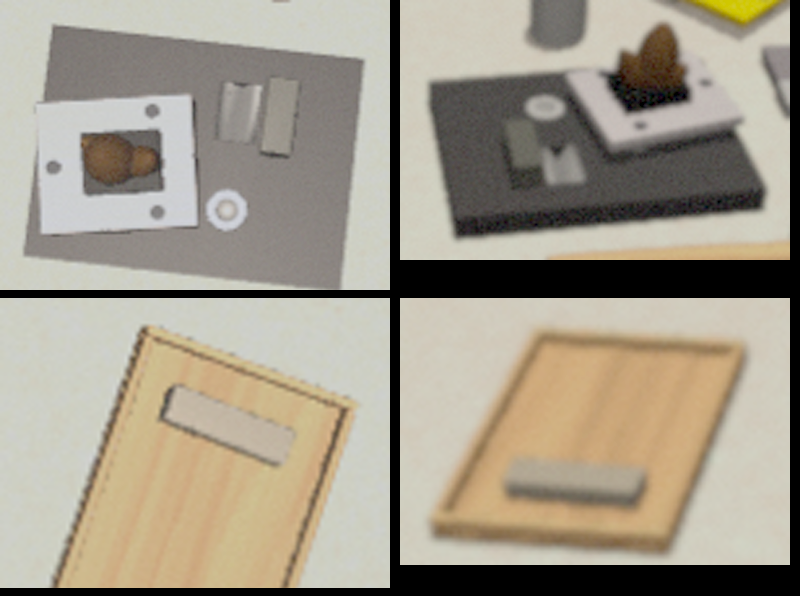

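The composite shows clear corners in both views: base, carrier plate, block, and tray with the slip stone at its far end. Next I triangulate these corners.

```bash
cat > m.py <<'E'
from h import *
def T(l): return np.array(l)/2.6+[225,125]-0.3
def S(l): return (np.array(l)-[400,0])/2.6+[285,160]-0.3
np.set_printoptions(precision=4,suppress=True)
print("base",tri(S([(763,190),(455,218),(430,82)]),T([(52,26),(363,60),(341,290)])))
print("carr",tri(S([(567,72),(610,142),(742,118)]),T([(198,228),(190,95),(37,103)])))
print("block",tri(S([(503,122),(533,119),(541,172),(515,177)]),T([(288,156),(261,152),(270,78),(298,80)])))
tt=np.r_[np.array([(145,28),(355,105)])/3.9+[410,170],[(474,270),(422,252)]]
ts=(np.array([(668,540),(435,522),(537,331),(745,345)])-[400,298])/4.105+[150,185]
print("tray",tri(ts,tt))
im=cv2.imread("pics/top0.png"); hsv=cv2.cvtColor(im,cv2.COLOR_BGR2HSV)
print("px tray,base,carrier,block hsv",hsv[240,455],hsv[225,340],hsv[200,250],hsv[170,332],hsv[300,500])
E
cat > c.py <<'E'
from h import *
np.set_printoptions(precision=4,suppress=True)
# base frame from image corners of top face (z=.025), carrier from the white plate at z
def frame(P,L,W,names):  # P: corner world xy, names: local coords -> 2D rigid fit
    q=np.array(names); pc=P.mean(0);qc=q.mean(0)
    a=np.sum((q-qc)[:,0]*(P-pc)[:,1]-(q-qc)[:,1]*(P-pc)[:,0]);b=np.sum((q-qc)*(P-pc))
    th=np.arctan2(a,b);c,s=np.cos(th),np.sin(th);Rm=np.array([[c,-s],[s,c]])
    t=pc-Rm@qc; return t,th,np.abs((q@Rm.T+t)-P).max()
E
cat >> m.py <<'E'
from c import *
m=lambda a,b:np.array([[a,-b],[-a,-b],[-a,b],[a,b]])
B=plane("top",T([(52,26),(363,60),(341,290),(24,256)]),.025)[:,:2]; print("base",frame(B,0,0,m(.135,.1)))
C=plane("top",T([(37,103),(190,95),(198,228),(40,234)]),.051)[:,:2]; print("carrier",frame(C,0,0,m(.065,.055)))
K=plane("top",T([(288,156),(261,152),(270,78),(298,80)]),.051)[:,:2]; print("block",frame(K,0,0,np.array([(.032,-.013),(.032,.013),(-.032,.013),(-.032,-.013)])),np.linalg.norm(K-np.roll(K,1,0),axis=1))
Y=plane("top",tt,.016)[:,:2]; print("tray",frame(Y,0,0,np.array([(.09,.065),(.09,-.065),(-.09,-.065),(-.09,.065)])))
E
python3 m.py
```

```text
base [[ 0.7     0.201   0.0219  0.0004]
 [ 0.6637 -0.0643  0.0231  0.0032]
 [ 0.4683 -0.0373  0.0234  0.007 ]]
carr [[0.5225 0.0808 0.0488 0.0061]
 [0.6326 0.0833 0.0482 0.0025]
 [0.6295 0.2108 0.0461 0.0017]]
block [[ 0.5796  0.0032  0.0478  0.0021]
 [ 0.584   0.0273  0.0494  0.0061]
 [ 0.6466  0.0162  0.0407  0.0024]
 [ 0.6448 -0.0068  0.039   0.0035]]
tray [[ 0.595  -0.2507  0.0092  0.0048]
 [ 0.5473 -0.3691  0.0111  0.0079]
 [ 0.3851 -0.302   0.0114  0.0021]
 [ 0.4288 -0.1855  0.0092  0.0063]]
px tray,base,carrier,block hsv [ 18 130 114] [15 32 63] [ 90   2 117] [22 39 72] [ 24  35 115]
base (array([0.5829, 0.0803]), np.float64(1.4386205874963467), np.float64(0.0014418239060777216))
carrier (array([0.5753, 0.1441]), np.float64(1.5928361997863063), np.float64(0.001656221999795024))
block (array([0.612 , 0.0086]), np.float64(2.9856269138939586), np.float64(0.024594776733983758)) [0.0639 0.0225 0.0622 0.0233]
tray (array([ 0.4884, -0.2775]), np.float64(-0.3819060465084976), np.float64(0.004724519205358102))
```

```bash
cat > go.py <<'E'
import sys
from h import *
# go.py x y z [turn_deg]: shift in tool axes (after turn about tool z), mm
o=arm.get_obs(); a=[float(v) for v in sys.argv[1:]]
M=R.from_quat(o["eef_rot"]).as_matrix()
print("clock %.2f yaw %.1f tcp"%(o["clock"],np.degrees(np.arctan2(M[1,0],M[0,0]))),o["tcp_pos"].round(4),"F",o["contact_force"].round(1),"w %.4f"%o["grip_width"])
if a:
    if len(a)>3: M=M@R.from_rotvec([0,0,np.radians(a[3])]).as_matrix()
    print("shift mm",(1000*M.T@(np.array(a[:3])-o["tcp_pos"])).round(1))
E
python3 -m inch '[[[0.4,0,0,0,0,0,10.7],[0.4,0,0,0,0,0,10.7]]]'; python3 go.py 0.612 0.0086 0.2
```

```text
clock: 0.35
tcp_pos: [0.1594, -0.6298, 0.2305]
eef_rot: [0.998, -0.066, -0.0, -0.001]
contact_force: [-0.1, -1.3, -0.1]
grip_width: 0.0522
grip_force: 0.0
clock 0.35 yaw -7.6 tcp [ 0.1594 -0.6298  0.2305] F [-0.1 -1.3 -0.1] w 0.0522
shift mm [ 364.8 -692.3   31.3]
```

```bash
python3 -m inch '[[[0.4,0.028,-0.054,0,0,0,0],[0.4,0.028,-0.054,0,0,0,0],[0.4,0.028,-0.054,0,0,0,0],[0.4,0.028,-0.054,0,0,0,0],[0.4,0.028,-0.054,0,0,0,0]]]' >/dev/null; python3 -m inch '[[[0.4,0.028,-0.054,0,0,0,0],[0.4,0.028,-0.054,0,0,0,0],[0.4,0.028,-0.054,0,0,0,0],[0.4,0.028,-0.054,0,0,0,0],[0.4,0.028,-0.054,0,0,0,0]]]'>/dev/null;  python3 -m inch '[[[0.4,0.028,-0.054,0,0,0,0],[0.4,0.028,-0.054,0,0,0,0],[0.4,0.02,-0.03,0,0,0,0],[0.4,0,0,0,0,0,0]]]' ; python3 go.py 0.612 0.0086 0.028
```

```text
clock: 2.1
tcp_pos: [0.5981, -0.0002, 0.2304]
eef_rot: [0.998, -0.061, -0.001, -0.0]
contact_force: [-0.3, -0.2, 0.5]
grip_width: 0.0514
grip_force: 0.0
clock 2.10 yaw -7.0 tcp [ 5.981e-01 -2.000e-04  2.304e-01] F [-0.3 -0.2  0.5] w 0.0514
shift mm [ 13.  -10.4 202.4]
```

```bash
python3 -m inch '[[[0.4,0.013,-0.0104,0.04,0,0,0],[0.4,0,0,0.055,0,0,0],[0.4,0,0,0.055,0,0,0],[0.4,0,0,0.03,0,0,0],[0.4,0,0,0.02,0,0,0]]]' ; python3 go.py 0.612 0.0086 0.028
```

```text
clock: 2.72
tcp_pos: [0.61, 0.0056, 0.0291]
eef_rot: [0.998, -0.063, -0.002, 0.0]
contact_force: [-0.0, -0.2, 1.1]
grip_width: 0.0511
grip_force: 0.0
clock 2.73 yaw -7.3 tcp [0.61   0.0056 0.0291] F [-0.  -0.2  1.1] w 0.0511
shift mm [ 1.6 -3.2  1.1]
```

```bash
python3 -m inch '[[[0.4,0.001,-0.002,0,0,0,0],[0.9,0,0,0,0,0,0],[0.9,0,0,0,0,0,0],[0.9,0,0,0,0,0,0],[0.9,0,0,0,0,0,0]]]' ; python3 -m inch '[[[0.9,0,0,-0.03,0,0,0],[0.9,0,0,-0.04,0,0,0],[0.9,0,0,-0.04,0,0,0]]]'; python3 go.py 0.465 -0.2685 0.13 14
```

```text
clock: 3.35
tcp_pos: [0.6149, 0.0083, 0.0338]
eef_rot: [0.998, -0.063, 0.002, 0.0]
contact_force: [-0.5, -0.8, 5.1]
grip_width: 0.0244
grip_force: 61.6
clock: 3.72
tcp_pos: [0.6125, 0.0085, 0.1422]
eef_rot: [0.998, -0.063, -0.0, -0.0]
contact_force: [0.1, -0.5, -1.6]
grip_width: 0.0245
grip_force: 60.8
clock 3.73 yaw -7.2 tcp [0.6125 0.0085 0.1422] F [ 0.1 -0.5 -1.6] w 0.0245
shift mm [-37.4 311.6  12.3]
```

```bash
python3 -m inch '[[[0.9,0,0,0,0,0,7],[0.9,0,0,0,0,0,7],[0.9,-0.006,0.052,0,0,0,0],[0.9,-0.006,0.052,0,0,0,0],[0.9,-0.006,0.052,0,0,0,0]]]'>/dev/null ; python3 -m inch '[[[0.9,-0.006,0.052,0,0,0,0],[0.9,-0.006,0.052,0,0,0,0],[0.9,-0.006,0.052,0.01,0,0,0],[0.9,0,0,0,0,0,0],[0.9,0,0,0,0,0,0]]]'; python3 go.py 0.465 -0.2685 0.018; python3 -c "
from h import *
snap('top','t2');im=snap('scene','s2')
cv2.imwrite('pics/s2c.png',cv2.resize(im[100:300,100:340],None,fx=3,fy=3)[:600,:800])"
```

```text
clock: 4.97
tcp_pos: [0.4666, -0.2691, 0.1313]
eef_rot: [0.983, -0.184, -0.0, -0.0]
contact_force: [-0.8, 0.8, -1.3]
grip_width: 0.0246
grip_force: 60.8
clock 4.97 yaw -21.2 tcp [ 0.4666 -0.2691  0.1313] F [-0.8  0.8 -1.3] w 0.0246
shift mm [-1.700e+00  1.000e-01  1.133e+02]
```

View pics/s2c.png

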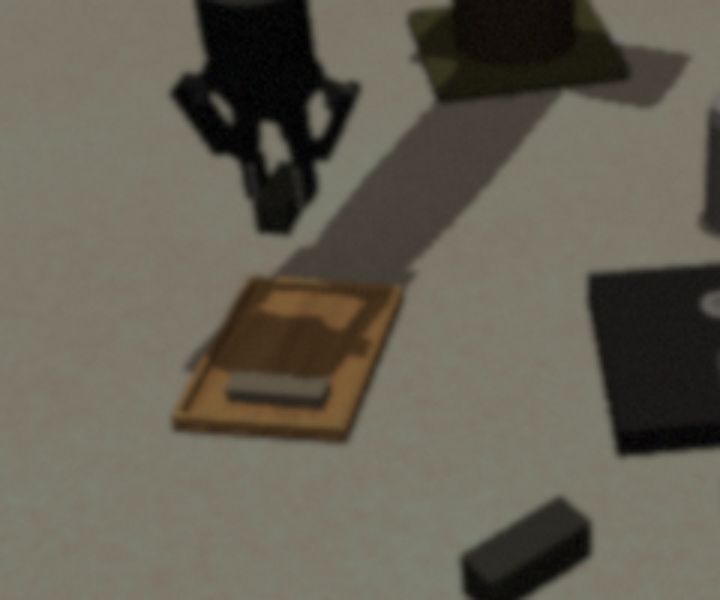

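The view shows the block held straight between the fingers at (275,205), above the tray, with its bottom slightly below the fingertips. I'll lower it now.

```bash
python3 -m inch '[[[0.9,0,0,0.04,0,0,0],[0.9,0,0,0.04,0,0,0],[0.9,0,0,0.025,0,0,0],[0.9,0,0,0.003,0,0,0],[0.9,0,0,0.003,0,0,0]]]'; python3 -m inch '[[[0.9,0,0,0.002,0,0,0],[0.9,0,0,0.0,0,0,0]]]'; python3 go.py
```

```text
clock: 5.7
tcp_pos: [0.4679, -0.2693, 0.0214]
eef_rot: [0.983, -0.183, 0.001, 0.0]
contact_force: [-0.1, 0.4, -0.2]
grip_width: 0.0249
grip_force: 60.8
clock: 5.95
tcp_pos: [0.4673, -0.2698, 0.0193]
eef_rot: [0.983, -0.184, 0.001, 0.0]
contact_force: [-0.3, 0.1, -0.3]
grip_width: 0.0247
grip_force: 60.8
clock 5.95 yaw -21.2 tcp [ 0.4673 -0.2698  0.0193] F [-0.3  0.1 -0.3] w 0.0247
```

```bash
python3 -m inch '[[[0.9,0,0,0.002,0,0,0],[0.9,0,0,0.0,0,0,0]]]'; python3 -m inch '[[[0.9,0,0,0.002,0,0,0],[0.9,0,0,0.0,0,0,0]]]'; python3 -m inch '[[[0.9,0,0,0.002,0,0,0],[0.9,0,0,0.0,0,0,0]]]'
```

```text
clock: 6.2
tcp_pos: [0.4666, -0.2695, 0.0164]
eef_rot: [0.983, -0.184, 0.0, 0.0]
contact_force: [-0.1, 0.4, -0.1]
grip_width: 0.0246
grip_force: 60.8
clock: 6.45
tcp_pos: [0.4667, -0.2696, 0.0148]
eef_rot: [0.983, -0.184, 0.0, 0.0]
contact_force: [-1.4, 0.3, 4.0]
grip_width: 0.0246
grip_force: 61.3
clock: 6.7
tcp_pos: [0.4668, -0.2696, 0.0148]
eef_rot: [0.983, -0.184, -0.001, -0.0]
contact_force: [-8.4, 5.6, 17.1]
grip_width: 0.0245
grip_force: 63.1
```

```bash
python3 -m inch '[[[0.9,0,0,-0.002,0,0,0],[0.5,0,0,0,0,0,0],[0.5,0,0,0,0,0,0],[0.5,0,0,-0.01,0,0,0],[0.5,0,0,-0.05,0,0,0]]]'; python3 -m inch '[[[0.5,0,0,-0.06,0,0,-7],[0.5,0,0,-0.06,0,0,-6.6]]]'; cat > b.py <<'E'
from c import *
t0,th=np.array([.5829,.0803]),1.4386   # base
def W(x,y): c,s=np.cos(th),np.sin(th); return t0+[c*x-s*y,s*x+c*y]
def Bf(P): c,s=np.cos(th),np.sin(th); d=np.atleast_2d(P)[:,:2]-t0; return np.c_[d@[c,s],d@[-s,c]]
E
python3 - <<'E'
from b import *
print("tin top", plane("top",[(280,280)],.12))
for b in [(62,105),(67,63.5),(160,0)]: print(b,W(*np.array(b)/1000))
print(arm.get_obs()["q"].round(2))
x,y,w,h=225,125,150,115
a=snap("top","t3");im=np.hstack([cv2.resize(a[125:240,225:375],None,fx=2.6,fy=2.6,interpolation=2),cv2.resize(a[170:280,410:510],None,fx=2.6,fy=2.6,interpolation=2)[:299].copy() if 0 else cv2.resize(a[170:285,410:560],None,fx=2.6,fy=2.6,interpolation=2)])
cv2.imwrite("pics/t3c.png",np.clip(255*(im/255.)**0.6*1.3,0,255))
E
```

```text
clock: 7.32
tcp_pos: [0.4641, -0.2677, 0.0717]
eef_rot: [0.983, -0.184, -0.004, -0.002]
contact_force: [0.1, -0.6, -0.2]
grip_width: 0.0429
grip_force: 0.0
clock: 7.58
tcp_pos: [0.4664, -0.2693, 0.1966]
eef_rot: [0.998, -0.064, 0.0, 0.0]
contact_force: [0.5, -0.3, -0.2]
grip_width: 0.0426
grip_force: 0.0
tin top [[0.3887 0.1182 0.12  ]]
(62, 105) [0.487  0.1556]
(67, 63.5) [0.5288 0.1551]
(160, 0) [0.604  0.2389]
[-0.62 -0.1   1.93  0.    1.31  1.08][ WARN:0@3.579] global loadsave.cpp:1063 imwrite_ Unsupported depth image for selected encoder is fallbacked to CV_8U.
```

View pics/t3c.png

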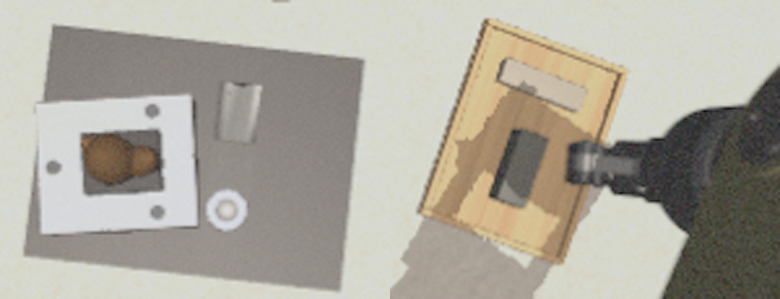

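The block lies flat in the middle of the tray at panel (518,165), clear of the slip stone. The carrier hasn't moved. Next I'll turn the gripper to push on the plate's +x edge with both fingers.

```bash
python3 -m inch '[[[0.3,0,0,0,0,0,-10],[0.3,0,0,0,0,0,-10],[0.3,0,0,0,0,0,-10],[0.3,0,0,0,0,0,-10],[0.3,0,0,0,0,0,-10]]]'>/dev/null; python3 -m inch '[[[0.3,0,0,0,0,0,-10],[0.3,0,0,0,0,0,-10],[0.3,0,0,0,0,0,-10],[0.3,0,0,0,0,0,-10]]]' ; python3 - <<'E'
from b import *
print("start",W(.158,.020)); print("brush px->base",Bf(plane("top",[(210,145),(195,230),(212,186)],.02)))
T=lambda l: np.array(l)/2.6+[225,125]-.3
print("seats meas",Bf(plane("top",T([(227,211),(240,112)]),.025)))
print("dots",Bf(plane("top",T([(158,212),(152,111),(53,167)]),.051)))
E
python3 go.py 0.6015 0.2396 0.22
```

```text
clock: 8.75
tcp_pos: [0.4667, -0.2695, 0.1946]
eef_rot: [0.751, 0.661, 0.0, 0.0]
contact_force: [0.9, 1.1, -0.1]
grip_width: 0.0595
grip_force: 0.0
start [0.5839 0.2396]
brush px->base [[ 0.2107 -0.0692]
 [ 0.2199  0.1235]
 [ 0.1944  0.0223]]
seats meas [[-0.0322  0.0427]
 [-0.0341 -0.0425]]
dots [[ 0.0235  0.051 ]
 [ 0.0379 -0.0316]
 [ 0.1139  0.0234]]
clock 8.75 yaw 82.7 tcp [ 0.4667 -0.2695  0.1946] F [ 0.9  1.1 -0.1] w 0.0595
shift mm [522.1  69.1 -25.5]
```

```bash
python3 -m inch '[[[0.3,0.058,0.0057,-0.005,0,0,0],[0.3,0.058,0.0057,-0.005,0,0,0],[0.3,0.058,0.0057,-0.005,0,0,0],[0.3,0.058,0.0057,-0.005,0,0,0],[0.3,0.058,0.0057,-0.005,0,0,0]]]'>/dev/null; python3 -m inch '[[[0.3,0.058,0.0057,0,0,0,0],[0.3,0.058,0.0057,0,0,0,0],[0.3,0.058,0.0057,0,0,0,0],[0.3,0.056,0.0057,0,0,0,0],[0.3,0,0,0,0,-10,0]]]' >/dev/null; python3 -m inch '[[[0.3,0,0,0,0,0,0]]]'; python3 go.py .5839 .2396 .06
```

```text
clock: 10.12
tcp_pos: [0.5861, 0.2417, 0.2187]
eef_rot: [0.748, 0.658, -0.066, 0.057]
contact_force: [0.3, -0.0, -0.2]
grip_width: 0.0596
grip_force: 0.0
clock 10.12 yaw 82.6 tcp [0.5861 0.2417 0.2187] F [ 0.3 -0.  -0.2] w 0.0596
shift mm [ 25.2  -1.8 156.7]
```

```bash
python3 -m inch '[[[0.3,0.008,-0.002,0.052,0,0,0],[0.3,0.008,0,0.052,0,0,0],[0.3,0.008,0,0.052,0,0,0],[0.3,0.004,0,0.02,0,0,0],[0.3,0.002,0,0.012,0,0,0]]]'; python3 -m inch '[[[0.3,0,0,0,0,0,0]]]'; python3 go.py .5839 .2396 .024
```

```text
clock: 10.75
tcp_pos: [0.5843, 0.2358, 0.029]
eef_rot: [0.75, 0.656, -0.065, 0.057]
contact_force: [-0.1, 0.5, -0.6]
grip_width: 0.0599
grip_force: 0.0
clock: 10.88
tcp_pos: [0.5847, 0.2364, 0.03]
eef_rot: [0.75, 0.656, -0.065, 0.058]
contact_force: [-0.5, 0.5, -0.4]
grip_width: 0.0597
grip_force: 0.0
clock 10.88 yaw 82.4 tcp [0.5847 0.2364 0.03  ] F [-0.5  0.5 -0.4] w 0.0597
shift mm [ 4.1 -1.2  5.4]
```

```bash
python3 -m inch '[[[0.3,0,0,0.004,0,0,0],[0.3,-0.0049,0,0.0009,0,0,0],[0.3,-0.0049,0,0.0009,0,0,0],[0.3,-0.0049,0,0.0008,0,0,0],[0.3,-0.0049,0,0.0009,0,0,0]]]'; python3 -m inch '[[[0.3,-0.0049,0,0.0009,0,0,0],[0.3,-0.0049,0,0.0008,0,0,0],[0.3,0,0,0,0,0,0]]]'; python3 - <<'E'
from b import *
o=arm.get_obs(); print("tcp base",Bf(o["tcp_pos"]),o["tcp_pos"][2])
a=snap("top","t4")[115:245,205:375];b=snap("scene","s4")[140:270,265:435]
im=np.hstack([cv2.resize(i,None,fx=2.35,fy=2.35,interpolation=2) for i in(a,b)])
cv2.imwrite("pics/c4.png",np.clip(255*(im/255.)**0.6*1.3,0,255).astype(np.uint8))
E
```

```text
clock: 11.5
tcp_pos: [0.5818, 0.2162, 0.0256]
eef_rot: [0.75, 0.656, -0.065, 0.058]
contact_force: [0.9, 2.9, 2.1]
grip_width: 0.0595
grip_force: 1.2
clock: 11.88
tcp_pos: [0.5792, 0.2052, 0.0246]
eef_rot: [0.75, 0.656, -0.067, 0.057]
contact_force: [-0.8, -0.2, 0.2]
grip_width: 0.06
grip_force: 0.0
tcp base [[0.1233 0.0202]] 0.024618270550503023
```

View pics/c4.png

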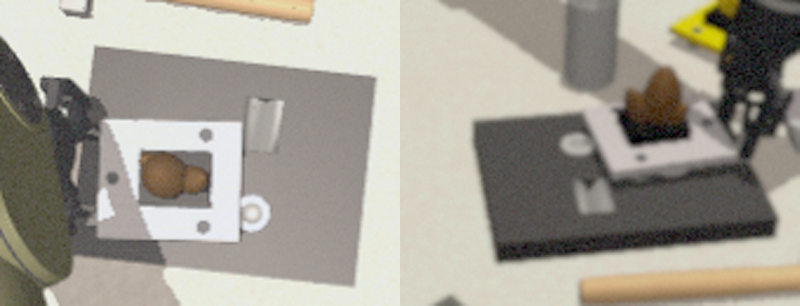

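The fingers touch the +x edge at (90,160) and the plate has turned partly into line. The screw dots are at (204,227), (206,134) and (112,178).

```bash
cat > pose.py <<'E'
from b import *
def dots(gray,uv):   # centroid of the dark spot near each guess
    out=[]
    for u,v in uv:
        x,y=int(round(u))-5,int(round(v))-5; g=gray[y:y+11,x:x+11].astype(float)
        t=(np.percentile(g,95)+g[3:8,3:8].min())/2; w=np.clip(t-g,0,None)
        yy,xx=np.mgrid[:11,:11]; w[np.hypot(xx-5,yy-5)>4.6]=0
        out.append([x+(w*xx).sum()/w.sum(),y+(w*yy).sum()/w.sum()])
    return np.array(out)
Q=np.array([(-.032,.042),(-.032,-.042),(.052,0)])
def fit(uv,z=.051):
    P=Bf(plane("top",uv,z)); t,a,r=frame(P,0,0,Q); print("carrier base mm",(1000*t).round(1),"deg %.1f"%np.degrees(a),"res %.1f"%(1000*r),"feet",(1000*P).round(1).tolist()); return t,a
E
python3 - <<'E'
from pose import *
g=cv2.imread("pics/t4.png",0); uv=np.array([(204,227),(206,134),(112,178)])/2.35+[205,115]-.3
fit(uv); d=dots(g,uv); print(d-uv); fit(d)
E
```

```text
carrier base mm [45.5 20.7] deg 4.9 res 0.6 feet [[9.5, 60.4], [17.2, -24.3], [98.0, 25.0]]
[[-0.5587 -0.2544]
 [-0.2253  0.2362]
 [ 0.0307 -0.0799]]
carrier base mm [46.1 20.7] deg 4.6 res 0.1 feet [[10.7, 60.0], [17.6, -23.8], [97.9, 24.8]]
```

```bash
python3 -m inch '[[[0.3,-0.0049,0,0.0009,0,0,0],[0.3,-0.002,0,0.0003,0,0,0],[0.3,-0.0039,0.003,0.0007,0,0,0],[0.3,-0.0039,0.003,0.0007,0,0,0],[0.3,0,0,0,0,0,0]]]'; python3 - <<'E'
from pose import *
o=arm.get_obs(); print("tcp base",Bf(o["tcp_pos"]),o["tcp_pos"][2])
a=snap("top","t5"); g=cv2.cvtColor(a,cv2.COLOR_BGR2GRAY)
P=np.array([46-13,20.7-5])/1000;al=np.radians(2); c,s=np.cos(al),np.sin(al)
w=[W(*(P+np.array([c*x-s*y,s*x+c*y]))) for x,y in Q]
uv=proj("top",np.c_[w,[.051]*3]); 
for i in range(4): uv=dots(g,uv)
print(uv); fit(uv)
E
```

```text
clock: 12.6
tcp_pos: [0.584, 0.1898, 0.0251]
eef_rot: [0.75, 0.656, -0.066, 0.058]
contact_force: [0.7, 0.1, -0.0]
grip_width: 0.0596
grip_force: 0.0
tcp base [[0.1087 0.0134]] 0.0250789274971066
[[294.7538 212.5725]
 [299.5291 173.6764]
 [258.1588 188.2072]]
carrier base mm [33.9 19.8] deg -0.8 res 0.2 feet [[2.3, 62.4], [1.4, -21.8], [86.1, 18.9]]
```

```bash
cat > look.py <<'E'
import sys
from pose import *
o=arm.get_obs(); print("clock %.1f tcp base mm"%o["clock"],(1000*Bf(o["tcp_pos"])[0]).round(1),"z",o["tcp_pos"][2].round(4))
x,y,al,z=[float(v) for v in sys.argv[1:5]]; al=np.radians(al)
a=snap("top",sys.argv[5]); g=cv2.cvtColor(a,cv2.COLOR_BGR2GRAY); c,s=np.cos(al),np.sin(al)
w=[W(x/1000+c*u-s*v,y/1000+s*u+c*v) for u,v in Q]
uv=proj("top",np.c_[w,[z]*3])
for i in range(5): uv=dots(g,uv)
fit(uv,z)
E
python3 -m inch '[[[0.3,-0.003,0.003,0.0005,0,0,0],[0.3,-0.003,0.003,0.0005,0,0,0],[0.3,-0.003,0.003,0.0005,0,0,0],[0.3,0,0,0,0,0,0]]]'; python3 look.py 25 14 0 .051 t6
```

```text
clock: 13.15
tcp_pos: [0.592, 0.1797, 0.0252]
eef_rot: [0.75, 0.656, -0.066, 0.058]
contact_force: [-0.6, -0.3, 0.4]
grip_width: 0.0598
grip_force: 0.2
clock 13.2 tcp base mm [99.7  4.1] z 0.0252
carrier base mm [23.4 14.5] deg -4.3 res 0.2 feet [[-5.4, 58.8], [-11.8, -25.1], [75.5, 10.7]]
```

```bash
python3 -m inch '[[[0.3,0.0148,0,-0.0026,0,0,0],[0.3,0.0148,0,-0.0026,0,0,0],[0.3,-0.0104,0,-0.059,0,0,0],[0.3,-0.0104,0,-0.059,0,0,0],[0.3,-0.0104,0,-0.059,-1.74,0,-9.85]]]' >/dev/null; python3 -m inch '[[[0.3,0,0,0,-1.74,0,-9.85],[0.3,0,0,0,-1.74,0,-9.85],[0.3,0,0,0,-1.74,0,-9.85],[0.3,0,0,0,-1.74,0,-9.85],[0.3,0,0,0,-1.74,0,-9.85]]]' >/dev/null;  python3 -m inch '[[[0.3,0,0,0,-1.74,0,-9.85],[0.3,0,0,0,-1.74,0,-9.85],[0.3,0,0,0,-1.74,0,-9.85],[0.3,0,0,0,0,-5,0],[0.3,0,0,0,0,0,0]]]'; python3 - <<'E'
from b import *
o=arm.get_obs(); M=R.from_quat(o["eef_rot"]).as_matrix()
for p in [(.023,.105,.19),(.023,.09,.19),(.023,.09,.026)]:
    print(p,(1000*M.T@(np.r_[W(*p[:2]),p[2]]-o["tcp_pos"])).round(1))
print("axes in base deg", M[:,1]@np.r_[np.cos(th),np.sin(th),0], "lean",np.degrees(np.arccos(-M[2,2])), "tin",Bf(plane("top",[(280,280)],.12)))
# tin top measure
hsv=cv2.cvtColor(cv2.imread("pics/top0.png"),cv2.COLOR_BGR2GRAY)[255:305,255:310]
c=cv2.HoughCircles(cv2.GaussianBlur(hsv,(3,3),0),cv2.HOUGH_GRADIENT,1,50,param1=60,param2=12,minRadius=12,maxRadius=19); print(c)
E
```

```text
clock: 15.08
tcp_pos: [0.5944, 0.2111, 0.2045]
eef_rot: [0.065, 0.989, -0.008, 0.13]
contact_force: [-0.7, 0.1, 0.0]
grip_width: 0.0594
grip_force: 0.0
(0.023, 0.105, 0.19) [  99.7 -108.   -11.6]
(0.023, 0.09, 0.19) [  85.2 -108.    -7.8]
(0.023, 0.09, 0.026) [ 127.4 -108.   150.7]
axes in base deg 0.9999989991207772 lean 14.9296027665163 tin [[0.012  0.1975]]
[[[24.5 25.5 13.8]]]
```

```bash
python3 -m inch '[[[0.3,0.0284,-0.036,-0.0026,0,0,0],[0.3,0.0284,-0.036,-0.0026,0,0,0],[0.3,0.0284,-0.036,-0.0026,0,0,0],[0.3,0,0,0,0,0,0]]]' >/dev/null; python3 -m inch '[[[0.3,0.013,0,0.05,0,0,0],[0.3,0.013,0,0.05,0,0,0],[0.3,0.008,0,0.03,0,0,0],[0.3,0.005,0,0.018,0,0,0],[0.3,0,0,0,0,0,0]]]'; python3 - <<'E'
from b import *
o=arm.get_obs(); M=R.from_quat(o["eef_rot"]).as_matrix(); print("tcp base",Bf(o["tcp_pos"]))
for p in [(.023,.09,.026),(.023,.065,.026)]:
    print(p,(1000*M.T@(np.r_[W(*p[:2]),p[2]]-o["tcp_pos"])).round(1))
b=snap("scene","s7")[100:250,265:435]
im=cv2.resize(b,None,fx=3.5,fy=3.5,interpolation=2)
cv2.imwrite("pics/c7.png",np.clip(255*(im/255.)**0.6*1.3,0,255).astype(np.uint8))
E
```

```text
clock: 16.2
tcp_pos: [0.498, 0.1147, 0.0358]
eef_rot: [0.065, 0.99, -0.009, 0.129]
contact_force: [0.0, 0.3, 0.2]
grip_width: 0.0595
grip_force: 0.0
tcp base [[0.0229 0.0886]]
(0.023, 0.09, 0.026) [3.8 0.1 9.1]
(0.023, 0.065, 0.026) [-20.4   0.1  15.5]
```

View pics/c7.png

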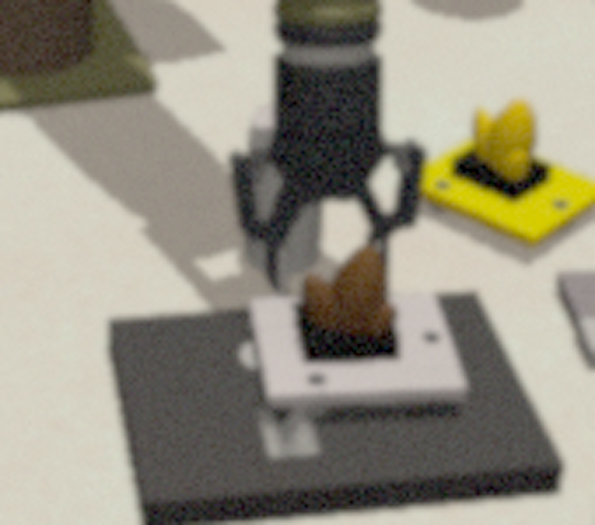

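The gripper stands behind the plate's +y edge at (320,220), clear of the carving and the tin. I'll lower it and push.

```bash
python3 -m inch '[[[0.3,0.0025,0,0.009,0,0,0],[0.3,-0.004,0,0.0011,0,0,0],[0.3,-0.004,0,0.0011,0,0,0],[0.3,-0.004,0,0.0011,0,0,0],[0.3,-0.004,0,0.0011,0,0,0]]]'; python3 -m inch '[[[0.3,-0.004,0,0.0011,0,0,0],[0.3,-0.002,0,0.0005,0,0,0],[0.3,0,0,0,0,0,0]]]'; python3 look.py 23 3 -1 .051 t8
```

```text
clock: 16.88
tcp_pos: [0.5147, 0.1117, 0.0276]
eef_rot: [0.066, 0.989, -0.009, 0.13]
contact_force: [-2.6, -0.9, 1.0]
grip_width: 0.0599
grip_force: 1.1
clock: 17.25
tcp_pos: [0.5213, 0.1111, 0.0278]
eef_rot: [0.065, 0.989, -0.008, 0.131]
contact_force: [-0.9, -0.0, 0.0]
grip_width: 0.0595
grip_force: 0.3
clock 17.2 tcp base mm [22.5 65.1] z 0.0278
carrier base mm [27.   1.6] deg -0.0 res 0.5 feet [[-5.0, 43.6], [-5.5, -40.6], [79.5, 1.8]]
```

```bash
python3 -m inch '[[[0.3,-0.0015,0,0.0004,0,0,0],[0.3,0,0,0,0,0,0],[0.3,0.009,0,-0.0025,0,0,0],[0.3,-0.0142,0,-0.053,0,0,0],[0.3,-0.0142,0,-0.053,0,0,0]]]' >/dev/null; python3 -m inch '[[[0.3,-0.0142,0,-0.053,2.59,0,9.66],[0.3,0,0,0,2.59,0,9.66],[0.3,0,0,0,2.59,0,9.66],[0.3,0,0,0,2.59,0,9.66],[0.3,0,0,0,2.59,0,9.66]]]' >/dev/null;  python3 -m inch '[[[0.3,0,0,0,2.59,0,9.66],[0.3,0,0,0,2.59,0,9.66],[0.3,0,0,0,2.59,0,9.66],[0.3,0,0,0,2.59,0,9.66],[0.3,0,0,0,0,0,0]]]'; python3 look.py 26.5 0.5 0 .051 t9;  python3 - <<'E'
from b import *
o=arm.get_obs(); M=R.from_quat(o["eef_rot"]).as_matrix()
print("ydot",M[:,1]@np.r_[-np.sin(th),np.cos(th),0],"lean",np.degrees(np.arccos(-M[2,2])))
for p in [(.118,.0,.18),(.118,.0,.026)]:
    print(p,(1000*M.T@(np.r_[W(*p[:2]),p[2]]-o["tcp_pos"])).round(1))
E
```

```text
clock: 19.18
tcp_pos: [0.5134, 0.1121, 0.1924]
eef_rot: [0.745, 0.654, -0.098, 0.086]
contact_force: [-0.2, -0.3, -0.4]
grip_width: 0.0597
grip_force: 0.0
clock 19.2 tcp base mm [22.4 73.1] z 0.1924
carrier base mm [26.6 -0. ] deg -0.6 res 0.4 feet [[-4.8, 42.5], [-5.6, -41.8], [78.2, -0.6]]
ydot -0.9999965527142827 lean 14.979867465424451
(0.118, 0.0, 0.18) [ 95.4  73.6 -12.7]
(0.118, 0.0, 0.026) [135.2  73.5 136.1]
```

```bash
python3 -m inch '[[[0.3,0.0477,0.0368,-0.006,0,0,0],[0.3,0.0477,0.0368,-0.006,0,0,0],[0.3,0,0,0,0,0,0]]]' >/dev/null; python3 -m inch '[[[0.3,0.013,0,0.05,0,0,0],[0.3,0.013,0,0.05,0,0,0],[0.3,0.008,0,0.03,0,0,0],[0.3,0.004,0,0.014,0,0,0],[0.3,0,0,0,0,0,0]]]'; python3 - <<'E'
from b import *
o=arm.get_obs(); M=R.from_quat(o["eef_rot"]).as_matrix(); print("tcp base",Bf(o["tcp_pos"]))
for p in [(.118,0,.026),(.085,0,.026)]:
    print(p,(1000*M.T@(np.r_[W(*p[:2]),p[2]]-o["tcp_pos"])).round(1))
E
```

```text
clock: 20.23
tcp_pos: [0.598, 0.1959, 0.0304]
eef_rot: [0.746, 0.653, -0.098, 0.086]
contact_force: [-0.3, 0.2, 0.2]
grip_width: 0.0599
grip_force: 0.0
tcp base [[0.1166 0.0003]]
(0.118, 0, 0.026) [2.5 0.3 3.9]
(0.085, 0, 0.026) [-29.3   0.2  12.5]
```

```bash
python3 -m inch '[[[0.3,0.001,0,0.0042,0,0,0],[0.3,-0.0048,0,0.0013,0,0,0],[0.3,-0.0048,0,0.0013,0,0,0],[0.3,-0.0048,0,0.0013,0,0,0],[0.3,-0.0048,0,0.0013,0,0,0]]]'; python3 -m inch '[[[0.3,-0.0048,0,0.0013,0,0,0],[0.3,-0.0048,0,0.0013,0,0,0],[0.3,-0.003,0,0.0008,0,0,0],[0.3,0,0,0,0,0,0]]]'; python3 look.py 9 0 0 .051 t10
```

```text
clock: 20.85
tcp_pos: [0.5963, 0.1766, 0.0265]
eef_rot: [0.746, 0.653, -0.097, 0.086]
contact_force: [0.3, 2.4, 1.0]
grip_width: 0.0599
grip_force: 1.3
clock: 21.35
tcp_pos: [0.594, 0.1628, 0.0259]
eef_rot: [0.746, 0.653, -0.099, 0.086]
contact_force: [-0.1, -0.4, 0.2]
grip_width: 0.0598
grip_force: 0.0
clock 21.4 tcp base mm [83.3 -0.2] z 0.0259
carrier base mm [8.4 1. ] deg -0.1 res 0.7 feet [[-23.4, 42.4], [-24.3, -40.8], [61.0, 1.3]]
```

```bash
python3 -m inch '[[[0.3,-0.002,0,0.0005,0,0,0],[0.3,-0.002,0,0.0005,0,0,0],[0.3,-0.002,0,0.0005,0,0,0],[0.3,-0.002,0,0.0005,0,0,0],[0.3,0,0,0,0,0,0]]]'; python3 look.py 0.5 0.5 0 .0444 t11
```

```text
clock: 22.02
tcp_pos: [0.5931, 0.1551, 0.0262]
eef_rot: [0.746, 0.653, -0.098, 0.086]
contact_force: [-0.0, 0.1, -0.2]
grip_width: 0.06
grip_force: 0.0
clock 22.0 tcp base mm [75.5 -0.3] z 0.0262
carrier base mm [ 1.4 -0.2] deg 0.3 res 2.2 feet [[-31.3, 41.1], [-32.2, -42.5], [55.6, 0.9]]
```

```bash
python3 - <<'E'
from b import *
a=snap("top","t12")[125:245,225:375];b=snap("scene","s12")[150:270,285:435]
im=np.hstack([cv2.resize(i,None,fx=2.66,fy=2.66,interpolation=2) for i in(a,b)])
cv2.imwrite("pics/c12.png",np.clip(255*(im/255.)**0.6*1.3,0,255).astype(np.uint8))
h=np.array([W(*q) for q in [(-.032,.042),(-.032,-.042),(.052,0)]])
for z in (.0444,.051):print(z,"home dots panel px",((proj("top",np.c_[h,[z]*3])-[225,125])*2.66).round(0).tolist(),((proj("scene",np.c_[h,[z]*3])-[285,150])*2.66+[399,0]).round(0).tolist())
E
```

```text
0.0444 home dots panel px [[231.0, 213.0], [242.0, 110.0], [134.0, 150.0]] [[543.0, 117.0], [562.0, 174.0], [645.0, 137.0]]
0.051 home dots panel px [[231.0, 212.0], [242.0, 109.0], [133.0, 149.0]] [[543.0, 111.0], [562.0, 168.0], [646.0, 131.0]]
```

View pics/c12.png

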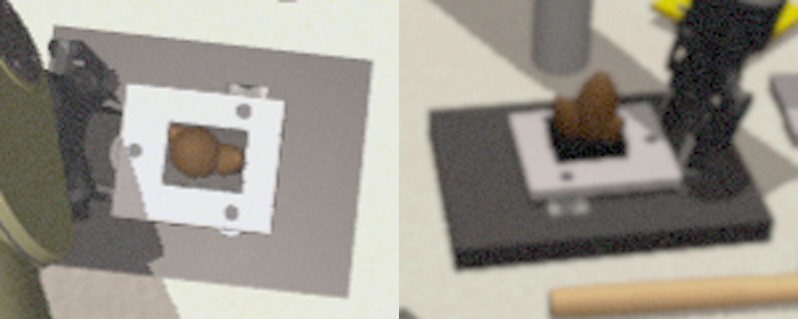

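The dots in the top view, at (231,212), (244,110) and (136,150), match the predicted home positions. The scene rows match the sunken height. A small nudge will confirm that the plate is seated.

```bash
python3 -m inch '[[[0.3,-0.001,0,0.0003,0,0,0],[0.3,-0.001,0,0.0003,0,0,0],[0.3,0,0,0,0,0,0]]]';  python3 -m inch '[[[0.3,-0.001,0,0.0003,0,0,0],[0.3,0,0,0,0,0,0]]]'
```

```text
clock: 22.55
tcp_pos: [0.593, 0.1539, 0.0262]
eef_rot: [0.746, 0.653, -0.097, 0.086]
contact_force: [0.2, 3.9, 0.2]
grip_width: 0.0597
grip_force: 1.9
clock: 22.8
tcp_pos: [0.593, 0.1538, 0.0263]
eef_rot: [0.746, 0.653, -0.097, 0.085]
contact_force: [-0.2, 6.6, -0.1]
grip_width: 0.0598
grip_force: 3.5
```

```bash
python3 -m inch '[[[0.3,0.006,0,-0.0016,0,0,0],[0.3,0.019,0,-0.0052,0,0,0],[0.3,0.019,0,-0.0052,0,0,0],[0.3,-0.0142,0,-0.053,0,0,0],[0.3,-0.0142,0,-0.053,0,0,0]]]' >/dev/null; python3 -m inch '[[[0.3,0.05,0,-0.02,0,0,0],[0.3,0.05,0,-0.02,0,0,0],[0.3,0,0,0,0,0,0],[0.3,0,0,0,0,0,0]]]'; python3 look.py 0.5 0 0 .0444 t13; python3 - <<'E'
from b import *
a=cv2.imread("pics/t13.png");b=snap("scene","s13")[150:270,285:435]
im=np.vstack([cv2.resize(a[110:285,200:510],None,fx=2,fy=2,interpolation=2),cv2.resize(b,(620,248))[:248]])
cv2.imwrite("pics/c13.png",np.clip(255*(im/255.)**0.6*1.3,0,255).astype(np.uint8))
E
```

```text
clock: 23.92
tcp_pos: [0.6125, 0.304, 0.1482]
eef_rot: [0.745, 0.654, -0.099, 0.086]
contact_force: [-0.1, -0.3, -0.3]
grip_width: 0.0597
grip_force: 0.0
clock 23.9 tcp base mm [225.6   0.2] z 0.1482
carrier base mm [ 0.3 -0.9] deg -0.4 res 0.3 feet [[-31.3, 41.1], [-32.2, -42.5], [52.5, -1.1]]
```

View pics/c13.png

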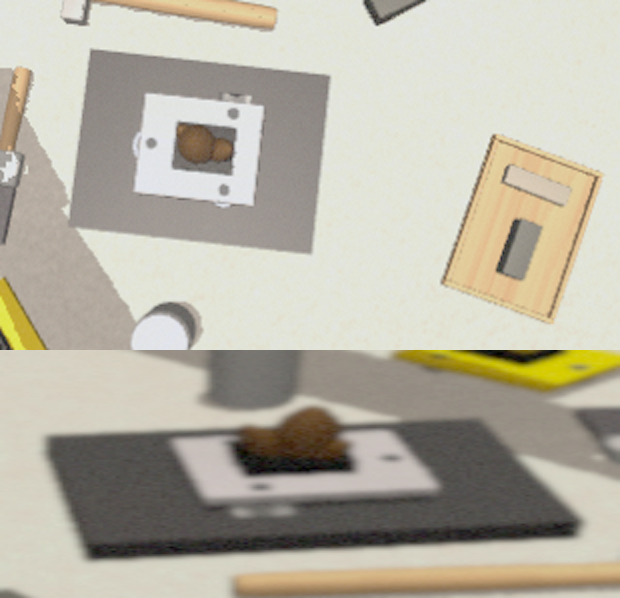

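The plate sits level and low over the seats, with dots at (233,113), (223,190) and (151,143), within about 1 mm of home. The block is flat in the tray at (520,250), and the robot is clear of everything.

```bash
python3 -c "
from bench import arm; print(arm.sign_off())"
```

```text
the job is handed in; nothing more can be done
None
```

The block lies flat in the tray, the carrier measured about 1 mm from home on all three feet, the robot is clear of everything, and the job is handed in at about 24 s; the sign-off gave no verdict.

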